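# Find the heavy side of a rotor by feel and hold it down

## Robot

A 7-joint arm with a two-finger parallel gripper is mounted at the origin on a cart in front of the work surface, level with it; the furniture and walls round the work are solid. World frame = base frame: x ahead of the robot, y to its left, z up, the work surface at z = 0. Lengths are in m, angles in rad, forces in N, time in s.
With the tool pointing down it reaches from about 0.4 to 0.875 m from the base axis. Payload 19.3 kg.
Tool frame: the origin (TCP) lies midway between the tips of the shut fingers; the grasp point (between the pads) lies 19 mm behind it; z points along the fingers, y is the line along which they close (so a half turn about z gives the same grasp; the last joint's range is limited). The gripper opens to 85 mm and grips with 20 to 120 N. Pads are 22 mm wide; open, the fingers measure 114 mm over their backs; the gripper's body (76 mm by 85 mm) begins 54 mm behind the grasp point. The pads swing forward as they close: fully open they stand 13 mm farther back than shut.
Start: joints at [1.061, 0.521, -0.036, 1.599, 0.021, 1.021, -0.113], TCP at [0.266, -0.566, 0.231] pointing down, gripper open.
Joint ranges: [-2.91, 2.91], [-0.3, 2.13], [-1.5, 1.42], [0.17, 2.43], [-1.26, 4.41], [0.16, 1.93], [-2.52, 2.52]. Speed limits (rad/s): [1.89, 1.89, 2.39, 2.39, 3.01, 3.01, 3.01].

## Interface

Orientations are given as [roll, pitch, yaw] about the fixed x, y, z axes, in that order (R = Rz(yaw) Ry(pitch) Rx(roll)).
In Python, from workcell import * gives the robot as it stands. The module is installed in compiled form; this text tells all that it offers.
- The arm moves only by the tool play_rows, never from a script. Its argument "deltas" is a list of rows, each a list of 7 numbers: the shift along the tool's x, y, z in units of 500 mm (1.0 is 500 mm), then the turn, a rotation vector about the tool's x, y, z in units of 120 degrees (1.0 is 120 degrees), then the closure, from 0 (fully open) to 1 (shut). A call has 1 to 10 rows; each row is the pose to reach, as a shift and turn from the pose commanded when the call began, along the tool's axes at that moment; what a row does not reach only later rows make up. A row lasts 1/10 s, in which the tool goes at most 50 mm and 8.59 degrees, less where a joint would pass 70% of its speed; a pose out of reach is approached as far as the arm can. A call with a number of a shift or a turn outside -1 to 1 is refused whole. A call with a gripper value outside its range is refused whole. The fingers move at their own pace and stop on an object; "newtons" is the grip in N (left out, the last holds). Time passes only in rows, so rows that repeat a pose let the fingers close. It gives the time, the measured TCP pose, the force, the opening and the grip force at its end, in the units of the state.
- observe(): the state, without advancing time (a new reading comes with each control period).
- grab_frame(name): name is "scene" or "top" or "wrist"; returns the picture (400x640x3 uint8, red, green, blue); there is no depth.
- get_calibration(name): a dict with "fovy" (degrees; the focal length in pixels is half the picture's height over the tangent of half this angle, whatever the lens; pixels are square), "cx", "cy" (the principal point, pixels), "xyz" and "rotation" of the camera in the world. Camera axes: x right, y down, z forward; pixel columns grow to the right and rows downward; lengths in m; the calibration is good to about 2 mm. The wrist camera is an equidistant fisheye: a pixel r from the principal point sees the ray r / f radians off the axis. A picture is of the moment at which its call begins: read the wrist's pose just before it. get_calibration takes no time and is no camera call; for the wrist camera it gives the pose at the moment of the call.
- job_done(): hands the job in; it is judged then, once.
The state is a dict: "clock": time; "qpos": joint angles; "qd": joint speeds; "joint_efforts": joint torques, N m; "position": TCP position; "tool_rot": TCP orientation; "force": force on the tool from outside, world axes, zero at the start; "moment": the same for the moment, N m; "grip_width": finger opening in m; "finger_force": force on a finger pad.
Only numpy, scipy, OpenCV 4.12 (cv2) and the standard library are available. Lean on these libraries where they do the work, as an engineer would, in place of code of your own. Each camera call takes 0.05 s, during which the arm holds its last target. There are 200 camera calls.

## Task

The aluminium rotor in the blue balancing stand has a heavy side that cannot be seen, and its bearings are too stiff for it to swing by itself. Take the rotor by its crank handle, turn it round to feel which way its weight pulls, then bring the heavy side straight down below the axle and finish while still gripping the handle, holding the rotor still there. Leave the other things on the bench where they are.

Things in the scene. Friction and masses are not known exactly. Their poses are not given: they have to be found in the camera images.
- balance_stand: Blue balancing stand, fixed to the bench. Origin on the bench below the rotor's middle; x axis along the level axle (pointing from the rotor's crank side to the pedestal), y level across it, z up. Base x = -40 to +95, y = -60 to +60 mm, 14 mm high; a pedestal 52 mm wide and 136 mm high carries the axle from x = +20 to +70 mm, behind the rotor.
- rotor_centre (a point): Centre of the rotor, on the axle, 110 mm above the bench; axes as the stand's (it does not turn). The rotor is an aluminium wheel, 110 mm diameter, 20 mm thick (x = -10 to +10 mm), with a crank handle standing out of its -x face. Nothing but the base lies in front of that face, so the handle can be led through the whole circle by a gripper pointing straight down.
- handle_centre (a point): Middle of the crank handle's black sleeve, 45 mm from the axle, at x = -66 mm from the rotor's centre (56 mm in front of its face). The sleeve is 14 mm in diameter and 40 mm long, parallel to the axle, and spins freely on its steel pin, so that it can be pinched across (fingers closing along the stand's y) and led round with the gripper kept upright.
- rotor (a joint): Angle of the rotor in rad, growing right-handed about the stand's x axis (from y towards z); no end stops. At 0 the handle is above the axle; it starts between -0.6 and 0.6. Bearing drag is dry friction of 0.21 N m either way, more than the heavy side's pull, so the rotor stays where it is left. The handle's weight is balanced out. The heavy side's angle to the handle differs each time.
- handle_root (a point): Point on the rotor's front face where the handle's pin leaves it, 45 mm from the axle; turns with the rotor. The heavy side is a steel slug of about 0.45 kg hidden in the rotor, centred 32 mm from the axle. It pulls with 0.12 to 0.17 N m about the axle when level with it, and not at all when straight below or above: turning the handle takes the drag plus or minus that pull (5 N plus or minus 3 N).
- calculator: bystander: grey pocket calculator, 118 x 70 x 16 mm, lying loose; origin under its centre
- multimeter: bystander: hand multimeter in a yellow holster, 150 x 68 x 47 mm, lying loose; origin under its centre
- screwdriver: bystander: screwdriver with orange handle, 188 mm long, 26 mm thick, lying loose; origin under its centre
- cap_1: bystander: blue can capacitor standing upright, 35 mm diameter, 58 mm high, loose; origin under its centre
- cap_2: bystander: a second blue can capacitor standing upright, 35 mm diameter, 58 mm high, loose; origin under its centre
Mind the look-alikes: they are no part of the job. There is more than one size of the balance_stand; the job needs the larger.

How it is judged:
At the end, for the whole second after the job is handed in: The rotor's heavy side (the centre of the slug hidden inside it) lies within 15 degrees of straight below the axle, the fingers are gripping the rotor's handle (more than 2 N), and the rotor stands still (under 0.1 rad/s) (z of slug_c0 in the frame of rotor_centre below -0.0309 m and contact force between the fingers and rotor above 2 N and velocity of joint rotor between -0.1 and 0.1 rad/s); the arm keeps its last pose, push and grip.
It fails at once if the calculator is moved by more than 25 mm (distance of calculator from where it was at the start of the episode above 0.025 m).
It fails at once if the multimeter is moved by more than 25 mm (distance of multimeter from where it was at the start of the episode above 0.025 m).
It fails at once if the screwdriver is moved by more than 25 mm (distance of screwdriver from where it was at the start of the episode above 0.025 m).
It fails at once if the cap_1 is moved by more than 25 mm (distance of cap_1 from where it was at the start of the episode above 0.025 m).
It fails at once if the cap_2 is moved by more than 25 mm (distance of cap_2 from where it was at the start of the episode above 0.025 m).
It also fails if it takes over 69 s, if anything falls off the work surface, if the arm or the gripper's body presses on something with over 40 N, if the wrist force passes 120 N, or if a joint passes its speed limit or range.

## Working session

There is one attempt and no reset: what is moved stays moved. The work goes in short steps, Python scripts to look and compute and a tool call to move; the robot and the scene stay as the last step left them, time stands still between calls to the robot, and variables do not carry over. Pictures are saved under pics/ and viewed, at most 10 in all, crops included, and the job is handed in when it is done.

Besides the shell and the picture viewer there is one more tool, called after "Call:" as name(argument=value, ...), one argument or row to a line, values as JSON. play_rows: Moves the arm, as the interface text tells. Its arguments: {"type":"object","properties":{"deltas":{"type":"array"},"newtons":{"type":"number"}},"required":["deltas"]}

```bash
mkdir -p pics
cat > h.py <<'E'
from workcell import *
import numpy as np, cv2
def K(n):
    c=get_calibration(n); f=200/np.tan(np.radians(c['fovy'])/2); return c,f
def ray(c,f,u,v):
    d=np.array([(u-c['cx'])/f,(v-c['cy'])/f,1.]); d=np.array(c['rotation'])@d; return np.array(c['xyz']),d
def onplane(c,f,u,v,z):
    o,d=ray(c,f,u,v); return o+d*(z-o[2])/d[2]
def proj(c,f,p):
    q=np.array(c['rotation']).T@(np.array(p)-np.array(c['xyz'])); return q[:2]/q[2]*f+[c['cx'],c['cy']]
E
python3 - <<'E'
from h import *
for n in("scene","top"):
    im=grab_frame(n); cv2.imwrite(f'pics/{n}0.png',im[:,:,::-1]); c,f=K(n); print(n,f,c)
print(observe())
E
```

```text
scene 476.7159515715825 {'fovy': 45.51970784522631, 'cx': 315.07094458745695, 'cy': 194.167872426167, 'xyz': array([-0.27158928,  0.63254925,  1.01467115]), 'rotation': array([-2.3079314 ,  0.02036273, -2.27170313])}
top 407.84977208100315 {'fovy': 52.24450609929227, 'cx': 318.521569507366, 'cy': 199.56615550276408, 'xyz': array([ 0.36349267, -0.00226447,  1.18299967]), 'rotation': array([-3.00711325, -0.01447022, -1.57383491])}
{'clock': 0.1, 'qpos': array([ 1.06080351,  0.52199824, -0.03633346,  1.59996397,  0.0212109 ,
        1.02110525, -0.11277938]), 'qd': array([ 0.00030819, -0.00160697, -0.00052489, -0.002142  ,  0.0012056 ,
        0.0023183 ,  0.00059311]), 'joint_efforts': array([ 5.40793015e-03, -9.28500438e+01,  1.98496878e+00, -3.70534801e+01,
        1.81723380e-02,  5.35372543e-03, -1.00388304e-04]), 'position': array([ 0.26592864, -0.56525306,  0.23075126]), 'tool_rot': array([-3.14050638e+00,  8.32159160e-05,  4.39813669e-01]), 'force': array([-0.04342319, -0.18242137, -0.62285699]), 'moment': array([ 0.04176646, -0.03387311, -0.0132804 ]), 'finger_force': 0.0, 'grip_width': 0.0852704138696319}
```

View pics/scene0.png

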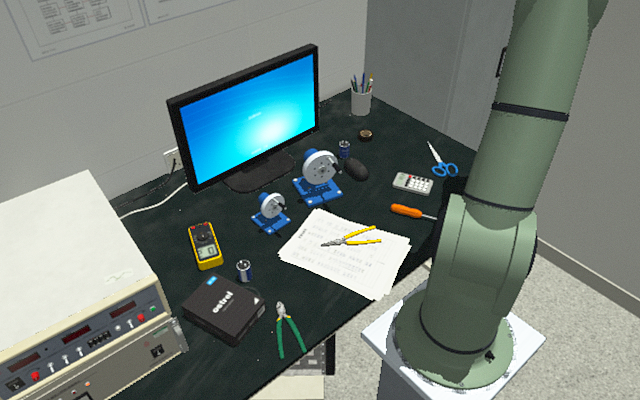

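View pics/top0.png

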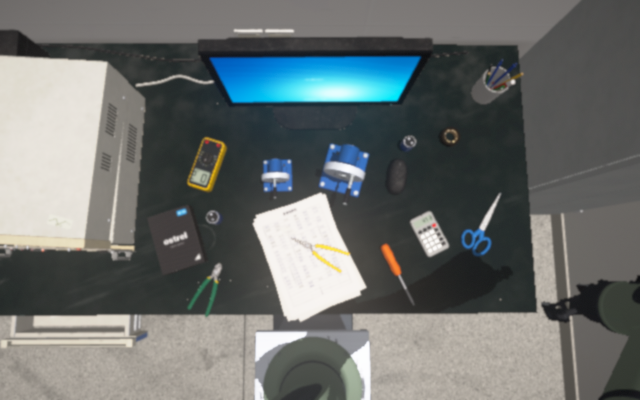

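Candidates: the large stand at top (343,168) / scene (318,178), and the small one at top (277,175) / scene (270,212). I choose the large one. Next is a close crop to check it.

```bash
cat >> h.py <<'E'
from scipy.spatial.transform import Rotation as Ro
_K=K
def K(n):
    c,f=_K(n); c=dict(c); r=np.array(c['rotation'])
    if r.shape==(3,): c['rotation']=Ro.from_euler('xyz',r).as_matrix()
    return c,f
E
python3 - <<'E'
from h import *
a=cv2.imread('pics/top0.png')[130:215,305:385]; b=cv2.imread('pics/scene0.png')[140:215,280:350]
a=cv2.resize(a,(400,425),interpolation=cv2.INTER_CUBIC); b=cv2.resize(b,(397,425),interpolation=cv2.INTER_CUBIC)
cv2.imwrite('pics/crop.png',np.hstack([a,b]))
im=cv2.imread('pics/top0.png'); hsv=cv2.cvtColor(im,cv2.COLOR_BGR2HSV)
m=cv2.inRange(hsv,(100,120,60),(125,255,255)); m[:120]=0
c,f=K('top')
for k in cv2.findContours(m,0,2)[0]:
    if cv2.contourArea(k)>150: 
        r=cv2.minAreaRect(k); print(r, [onplane(c,f,*p,0.014).round(3) for p in cv2.boxPoints(r)])
E
```

```text
((475.25006103515625, 240.75003051757812), (31.11269760131836, 24.748737335205078), 45.0) [array([ 0.408, -0.412,  0.014]), array([ 0.459, -0.466,  0.014]), array([ 0.395, -0.526,  0.014]), array([ 0.346, -0.472,  0.014])]
((332.79193115234375, 184.19708251953125), (28.279237747192383, 13.157108306884766), 19.98310661315918) [array([ 0.563, -0.016,  0.014]), array([ 0.599, -0.029,  0.014]), array([ 0.571, -0.107,  0.014]), array([ 0.534, -0.093,  0.014])]
((277.5, 175.0), (32.0, 29.0), 90.0) [array([0.642, 0.142, 0.014]), array([0.642, 0.058, 0.014]), array([0.547, 0.057, 0.014]), array([0.547, 0.141, 0.014])]
((347.4606628417969, 154.83706665039062), (42.348541259765625, 22.11118507385254), 12.994617462158203) [array([ 0.636, -0.037,  0.014]), array([ 0.701, -0.052,  0.014]), array([ 0.672, -0.174,  0.014]), array([ 0.608, -0.158,  0.014])]
```

View pics/crop.png

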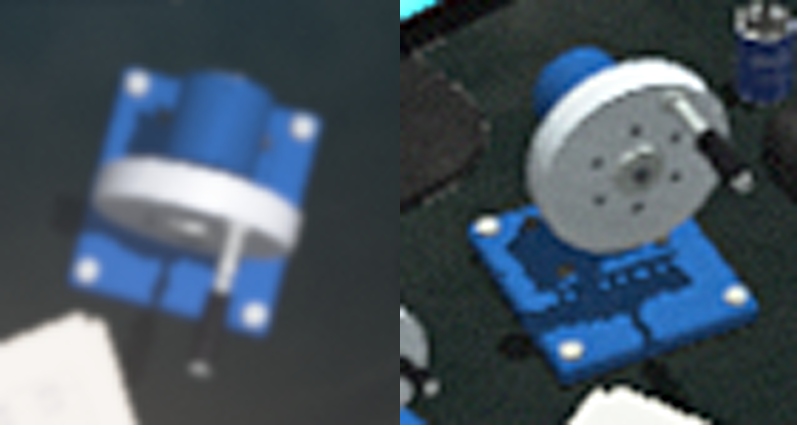

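Run:
```python
from h import *
c,f=K('top'); s,fs=K('scene')
P=[onplane(c,f,305+u/5,130+v/5,.014) for u,v in[(128,68),(320,118),(72,285),(268,335)]]
Q=[onplane(s,fs,280+(u-400)/5.67,140+v/5.67,.014) for u,v in[(470,228),(760,300),(568,372)]]
for p in P+Q: print(p.round(4))
x=(P[0]+P[1]-P[2]-P[3]); print(np.linalg.norm(x)/2, np.linalg.norm(P[0]-P[1])); yaw=np.arctan2(x[1],x[0])
y=P[0]+P[2]-P[1]-P[3]; yw2=np.arctan2(y[1],y[0])-np.pi/2; print(yaw,yw2)
ctr=sum(P)/4; yaw=(yaw+yw2)/2; ex=np.array([np.cos(yaw),np.sin(yaw),0]); ey=np.array([-ex[1],ex[0],0])
o=ctr-.0275*ex; o[2]=0; print('origin',o,yaw)
def tri(u,v,us,vs):
    a,d=ray(c,f,u,v); b,e=ray(s,fs,us,vs); t=np.linalg.lstsq(np.c_[d,-e],b-a,rcond=None)[0]; p,q=a+d*t[0],b+e*t[1]; return (p+q)/2,np.linalg.norm(p-q)
for n,g in(('sleeve',(305+206/5,130+332/5,280+325/5.67,140+159/5.67)),('hub',(305+195/5,130+228/5,280+237/5.67,140+172/5.67))):
    p,e=tri(*g); r=p-o; print(n,p.round(4),e.round(4),'stand',(r@ex).round(4),(r@ey).round(4),r[2].round(4))
# predicted handle for angles
for a in np.arange(-.6,.61,.2):
    h=o-.066*ex-.045*np.sin(a)*ey+np.array([0,0,.11+.045*np.cos(a)]); print(a.round(1),h.round(3),proj(c,f,h).round(1),proj(s,fs,h).round(1))
```

```text
[ 0.6881 -0.0558  0.014 ]
[ 0.658  -0.1686  0.014 ]
[ 0.5585 -0.0223  0.014 ]
[ 0.529  -0.1359  0.014 ]
[ 0.6841 -0.0511  0.014 ]
[ 0.5297 -0.1333  0.014 ]
[ 0.5555 -0.017   0.014 ]
0.1334799014368126 0.11681356801566337
-0.25062478887517364 -0.25737443962317363
origin [ 0.58176266 -0.08875305  0.        ] -0.2539996142491736
sleeve [ 0.5114 -0.0886  0.1493] 0.0001 stand -0.0681 -0.0176 0.1493
hub [ 0.5757 -0.0864  0.1024] 0.0026 stand -0.0064 0.0008 0.1024
-0.6 [ 0.524 -0.048  0.147] [330.1 191.6] [323.6 172.6]
-0.4 [ 0.522 -0.055  0.151] [333.2 192.1] [326.  170.6]
-0.2 [ 0.52  -0.064  0.154] [336.5 192.8] [328.7 169. ]
0.0 [ 0.518 -0.072  0.155] [339.9 193.6] [331.5 167.8]
0.2 [ 0.516 -0.081  0.154] [343.3 194.5] [334.3 167.2]
0.4 [ 0.513 -0.089  0.151] [346.5 195.5] [337.  167.1]
0.6 [ 0.511 -0.097  0.147] [349.3 196.5] [339.4 167.4]
```

The large stand is confirmed: its base corners measure 133 x 117 mm and the handle is up and to the right, at about 0.4 rad. The handle centre is near (0.513, -0.089, 0.151). I'm moving above it.

Call:
play_rows(
  deltas=[
    [0.05,-0.04,0,0,0,0.03,0],
    [0.13,-0.1,0,0,0,0.07,0],
    [0.21,-0.16,0,0,0,0.11,0],
    [0.29,-0.22,0,0,0,0.15,0],
    [0.37,-0.28,0,0,0,0.19,0],
    [0.45,-0.34,0,0,0,0.23,0],
    [0.53,-0.4,0,0,0,0.27,0],
    [0.6,-0.46,0,0,0,0.31,0],
    [0.66,-0.51,0,0,0,0.331,0],
    [0.7,-0.535,0,0,0,0.331,0],
  ],
  newtons=40,
)

```text
clock: 1.1
position: [0.4697, -0.1712, 0.2313]
tool_rot: [-3.141, 0.0, -0.252]
force: [-0.1, -0.1, 0.6]
grip_width: 0.0853
finger_force: 0.0
```

```bash
cat >> h.py <<'E'
def delta(p,yaw=-.254):
    s=observe(); R=Ro.from_euler('xyz',s['tool_rot']).as_matrix(); d=R.T@(np.array(p)-s['position'])/.5
    Rt=Ro.from_euler('xyz',[np.pi,0,yaw]).as_matrix(); w=Ro.from_matrix(R.T@Rt).as_rotvec()/np.radians(120)
    print('t',round(s['clock'],2),'pos',s['position'].round(4),'rot',s['tool_rot'].round(3),'F',s['force'].round(2),'M',s['moment'].round(2),'w',s['grip_width'].round(4),'ff',s['finger_force']); print('delta',d.round(4),w.round(4))
E
python3 -c "
from h import *
delta([.513,-.089,.22])"
```

```text
Traceback (most recent call last):
  File "h.py", line 20, in delta
    print('t',round(s['clock'],2),'pos',s['position'].round(4),'rot',s['tool_rot'].round(3),'F',s['force'].round(2),'M',s['moment'].round(2),'w',s['grip_width'].round(4),'ff',s['finger_force']); print('delta',d.round(4),w.round(4))
                                                                                                                                                 ^^^^^^^^^^^^^^^^^^^^^
AttributeError: 'float' object has no attribute 'round'
```

Call:
play_rows(
  deltas=[
    [0.01,-0.05,0,0,0,0,0],
    [0.025,-0.1,0,0,0,0,0],
    [0.035,-0.15,0,0,0,0,0],
    [0.043,-0.181,0,0,0,0,0],
    [0.043,-0.181,0,0,0,0,0],
    [0.043,-0.181,0,0,0,0,0],
  ],
)

```text
clock: 1.7
position: [0.5121, -0.0925, 0.2311]
tool_rot: [3.141, 0.001, -0.253]
force: [0.2, -0.6, -0.2]
grip_width: 0.0854
finger_force: 0.0
```

```bash
sed -i "s/s\['grip_width'\].round(4)/round(s['grip_width'],4)/" h.py
python3 - <<'E'
from h import *
delta([.513,-.089,.132])
c=get_calibration('wrist'); im=grab_frame('wrist'); cv2.imwrite('pics/w0.png',im[:,:,::-1])
f=K('wrist')[1]; R=Ro.from_euler('xyz',np.array(c['rotation'])).as_matrix()
def fp(p):
    q=R.T@(np.array(p)-c['xyz']); r=np.hypot(*q[:2]); t=np.arctan2(r,q[2]); return q[:2]/r*t*f+[c['cx'],c['cy']]
o=np.array([.5818,-.0888,0]);ex=np.array([np.cos(-.254),np.sin(-.254),0]);ey=np.array([-ex[1],ex[0],0])
print(c)
for a in(.2,.4,.6): print(a,[fp(o+x*ex-.045*np.sin(a)*ey+[0,0,.11+.045*np.cos(a)]).round(0) for x in(-.086,-.046,-.01)])
E
```

```text
t 1.7 pos [ 0.5121 -0.0925  0.2311] rot [ 3.141e+00  1.000e-03 -2.530e-01] F [ 0.16 -0.6  -0.18] M [-0.02 -0.05 -0.01] w 0.0854 ff 0.0
delta [ 1.000e-04 -7.400e-03  1.982e-01] [0.0002 0.0003 0.0004]
{'fovy': 65.70646984690485, 'cx': 327.17733720532937, 'cy': 199.39103074781602, 'xyz': array([ 0.58544694, -0.11058725,  0.37258533]), 'rotation': array([ 2.84698980e+00, -1.26432041e-03, -1.82410940e+00])}
0.2 [array([312., 235.]), array([311., 185.]), array([311., 135.])]
0.4 [array([323., 234.]), array([323., 184.]), array([323., 135.])]
0.6 [array([333., 232.]), array([334., 182.]), array([334., 134.])]
```

View pics/w0.png

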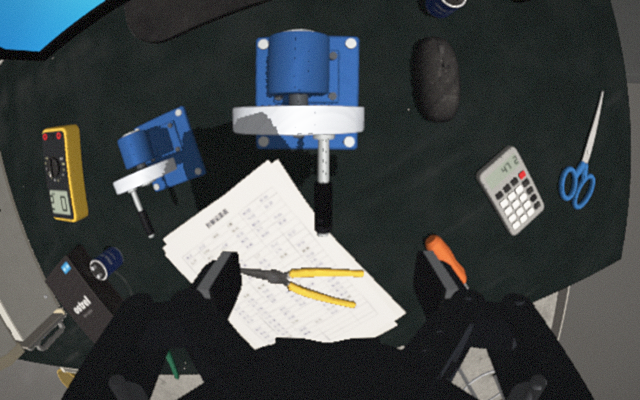

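The wrist view agrees with the 0.4 rad estimate: the sleeve runs from (323,183) to (323,234). I'm going down and gripping.

Call:
play_rows(
  deltas=[
    [0,-0.007,0.06,0,0,0,0],
    [0,-0.007,0.12,0,0,0,0],
    [0,-0.007,0.17,0,0,0,0],
    [0,-0.007,0.198,0,0,0,0],
    [0,-0.007,0.198,0,0,0,0.4],
    [0,-0.007,0.198,0,0,0,0.7],
    [0,-0.007,0.198,0,0,0,1],
    [0,-0.007,0.198,0,0,0,1],
    [0,-0.007,0.198,0,0,0,1],
    [0,-0.007,0.198,0,0,0,1],
  ],
)

```text
clock: 2.75
position: [0.5135, -0.0893, 0.133]
tool_rot: [3.141, -0.001, -0.254]
force: [-2.4, -2.5, 7.6]
grip_width: 0.0125
finger_force: 38.9
```

```bash
python3 -c "
from h import *
delta([.513,-.089,.132])"
```

```text
t 2.75 pos [ 0.5135 -0.0893  0.133 ] rot [ 3.141e+00 -1.000e-03 -2.540e-01] F [-2.41 -2.48  7.55] M [-0.49  0.46 -0.1 ] w 0.0125 ff 38.897228837013245
delta [-0.0011 -0.0003  0.002 ] [ 0.0001 -0.0005  0.    ]
```

Run:
```python
import numpy as np
for k in range(16):
    a0=.4+.4*k; print(round(a0,1),' '.join('%.4f,%.4f;'%(.09*(np.sin(a)-np.sin(a0)),-.09*(np.cos(a)-np.cos(a0))) for a in a0+.1*np.arange(1,5)))
```

```text
0.4 0.0081,0.0039; 0.0158,0.0086; 0.0229,0.0141; 0.0295,0.0202;
0.8 0.0059,0.0068; 0.0112,0.0141; 0.0156,0.0219; 0.0193,0.0301;
1.2 0.0028,0.0085; 0.0048,0.0173; 0.0059,0.0262; 0.0061,0.0352;
1.6 -0.0007,0.0090; -0.0023,0.0178; -0.0048,0.0265; -0.0081,0.0348;
2.0 -0.0041,0.0080; -0.0091,0.0155; -0.0147,0.0225; -0.0210,0.0289;
2.4 -0.0069,0.0057; -0.0144,0.0108; -0.0223,0.0150; -0.0306,0.0184;
2.8 -0.0086,0.0026; -0.0174,0.0043; -0.0264,0.0051; -0.0354,0.0050;
3.2 -0.0089,-0.0010; -0.0177,-0.0028; -0.0263,-0.0056; -0.0346,-0.0091;
3.6 -0.0079,-0.0044; -0.0152,-0.0095; -0.0221,-0.0154; -0.0283,-0.0219;
4.0 -0.0055,-0.0071; -0.0103,-0.0147; -0.0143,-0.0228; -0.0175,-0.0312;
4.4 -0.0023,-0.0087; -0.0038,-0.0176; -0.0043,-0.0265; -0.0040,-0.0355;
4.8 0.0012,-0.0089; 0.0034,-0.0177; 0.0063,-0.0261; 0.0101,-0.0343;
5.2 0.0046,-0.0077; 0.0100,-0.0150; 0.0160,-0.0216; 0.0227,-0.0276;
5.6 0.0073,-0.0053; 0.0150,-0.0099; 0.0232,-0.0137; 0.0317,-0.0166;
6.0 0.0088,-0.0021; 0.0177,-0.0033; 0.0267,-0.0036; 0.0356,-0.0030;
6.4 0.0089,0.0015; 0.0175,0.0039; 0.0259,0.0071; 0.0340,0.0111;
```

Call:
play_rows(
  deltas=[
    [0,0.0081,0.0039,0,0,0,1],
    [0,0.0158,0.0086,0,0,0,1],
    [0,0.0229,0.0141,0,0,0,1],
    [0,0.0295,0.0202,0,0,0,1],
  ],
)

```text
clock: 3.15
position: [0.51, -0.1022, 0.122]
tool_rot: [-3.14, -0.0, -0.253]
force: [4.9, 10.8, -4.9]
grip_width: 0.0127
finger_force: 38.9
```

Call:
play_rows(
  deltas=[
    [0,0.0059,0.0068,0,0,0,1],
    [0,0.0112,0.0141,0,0,0,1],
    [0,0.0156,0.0219,0,0,0,1],
    [0,0.0193,0.0301,0,0,0,1],
  ],
)

```text
clock: 3.55
position: [0.5079, -0.1101, 0.1069]
tool_rot: [-3.139, -0.0, -0.251]
force: [4.7, 19.7, -1.0]
grip_width: 0.0123
finger_force: 39.5
```

Call:
play_rows(
  deltas=[
    [0,0.0028,0.0085,0,0,0,1],
    [0,0.0048,0.0173,0,0,0,1],
    [0,0.0059,0.0262,0,0,0,1],
    [0,0.0061,0.0352,0,0,0,1],
  ],
)

```text
clock: 3.95
position: [0.5075, -0.1119, 0.0896]
tool_rot: [-3.138, -0.001, -0.251]
force: [2.4, 25.9, 8.1]
grip_width: 0.0126
finger_force: 40.6
```

The real centre is about 3.8 mm further toward +y and 2 mm higher than I assumed. I'm folding that in and continuing round.

Call:
play_rows(
  deltas=[
    [0,-0.0027,0.008,0,0,0,1],
    [0,-0.0063,0.0155,0,0,0,1],
    [0,-0.0108,0.023,0,0,0,1],
    [0,-0.0157,0.0308,0,0,0,1],
  ],
)

```text
clock: 4.35
position: [0.5086, -0.1074, 0.0743]
tool_rot: [-3.141, -0.0, -0.253]
force: [-1.4, 2.3, 7.8]
grip_width: 0.0126
finger_force: 40.2
```

Call:
play_rows(
  deltas=[
    [0,-0.0041,0.008,0,0,0,1],
    [0,-0.0091,0.0155,0,0,0,1],
    [0,-0.0147,0.0225,0,0,0,1],
    [0,-0.021,0.0289,0,0,0,1],
  ],
)

```text
clock: 4.75
position: [0.5114, -0.0973, 0.06]
tool_rot: [-3.141, -0.001, -0.253]
force: [-2.4, 4.1, 15.9]
grip_width: 0.0127
finger_force: 41.0
```

Call:
play_rows(
  deltas=[
    [0,-0.0069,0.0057,0,0,0,1],
    [0,-0.0144,0.0108,0,0,0,1],
    [0,-0.0223,0.015,0,0,0,1],
    [0,-0.0306,0.0184,0,0,0,1],
  ],
)

```text
clock: 5.15
position: [0.5153, -0.083, 0.0512]
tool_rot: [-3.142, -0.001, -0.254]
force: [-3.1, 1.0, 20.6]
grip_width: 0.0125
finger_force: 41.5
```

Call:
play_rows(
  deltas=[
    [0,-0.0086,0.0026,0,0,0,1],
    [0,-0.0174,0.0043,0,0,0,1],
    [0,-0.0264,0.0051,0,0,0,1],
    [0,-0.0354,0.005,0,0,0,1],
  ],
)

```text
clock: 5.55
position: [0.5196, -0.067, 0.0486]
tool_rot: [3.141, -0.001, -0.255]
force: [-2.2, -7.3, 13.3]
grip_width: 0.0126
finger_force: 40.9
```

Call:
play_rows(
  deltas=[
    [0,-0.0089,-0.001,0,0,0,1],
    [0,-0.0177,-0.0028,0,0,0,1],
    [0,-0.0263,-0.0056,0,0,0,1],
    [0,-0.0346,-0.0091,0,0,0,1],
  ],
)

```text
clock: 5.95
position: [0.524, -0.0504, 0.0527]
tool_rot: [3.14, -0.001, -0.255]
force: [2.8, -9.0, -1.2]
grip_width: 0.0124
finger_force: 39.6
```

Call:
play_rows(
  deltas=[
    [0,-0.0079,-0.0044,0,0,0,1],
    [0,-0.0152,-0.0095,0,0,0,1],
    [0,-0.0221,-0.0154,0,0,0,1],
    [0,-0.0283,-0.0219,0,0,0,1],
  ],
)

```text
clock: 6.35
position: [0.5279, -0.0361, 0.0635]
tool_rot: [3.141, -0.001, -0.254]
force: [5.4, -4.0, -6.7]
grip_width: 0.0125
finger_force: 39.1
```

Call:
play_rows(
  deltas=[
    [0,-0.0055,-0.0071,0,0,0,1],
    [0,-0.0103,-0.0147,0,0,0,1],
    [0,-0.0143,-0.0228,0,0,0,1],
    [0,-0.0175,-0.0312,0,0,0,1],
  ],
)

```text
clock: 6.75
position: [0.5303, -0.0271, 0.0792]
tool_rot: [-3.141, -0.002, -0.254]
force: [6.4, -2.0, -5.2]
grip_width: 0.0125
finger_force: 39.2
```

Call:
play_rows(
  deltas=[
    [0,-0.0023,-0.0087,0,0,0,1],
    [0,-0.0038,-0.0176,0,0,0,1],
    [0,-0.0043,-0.0265,0,0,0,1],
    [0,-0.004,-0.0355,0,0,0,1],
  ],
)

```text
clock: 7.15
position: [0.5309, -0.0249, 0.0971]
tool_rot: [-3.141, -0.002, -0.254]
force: [6.6, 1.1, -3.8]
grip_width: 0.0126
finger_force: 39.3
```

Call:
play_rows(
  deltas=[
    [0,0.0012,-0.0089,0,0,0,1],
    [0,0.0034,-0.0177,0,0,0,1],
    [0,0.0063,-0.0261,0,0,0,1],
    [0,0.0101,-0.0343,0,0,0,1],
  ],
)

```text
clock: 7.55
position: [0.5296, -0.0296, 0.1144]
tool_rot: [-3.141, -0.002, -0.253]
force: [5.2, 1.7, -1.7]
grip_width: 0.0124
finger_force: 39.5
```

Call:
play_rows(
  deltas=[
    [0,0.0046,-0.0077,0,0,0,1],
    [0,0.01,-0.015,0,0,0,1],
    [0,0.016,-0.0216,0,0,0,1],
    [0,0.0227,-0.0276,0,0,0,1],
  ],
)

```text
clock: 7.95
position: [0.5267, -0.0404, 0.1283]
tool_rot: [-3.14, -0.002, -0.253]
force: [3.5, 3.2, 1.8]
grip_width: 0.0126
finger_force: 39.8
```

Call:
play_rows(
  deltas=[
    [0,0.0073,-0.0053,0,0,0,1],
    [0,0.015,-0.0099,0,0,0,1],
    [0,0.0232,-0.0137,0,0,0,1],
    [0,0.0317,-0.0166,0,0,0,1],
  ],
)

```text
clock: 8.35
position: [0.5226, -0.0557, 0.1367]
tool_rot: [-3.14, -0.002, -0.253]
force: [0.5, 4.8, 7.8]
grip_width: 0.0124
finger_force: 40.4
```

Call:
play_rows(
  deltas=[
    [0,0.0088,-0.0021,0,0,0,1],
    [0,0.0177,-0.0033,0,0,0,1],
    [0,0.0267,-0.0036,0,0,0,1],
    [0,0.0356,-0.003,0,0,0,1],
  ],
)

```text
clock: 8.75
position: [0.5178, -0.0735, 0.1383]
tool_rot: [-3.141, -0.001, -0.254]
force: [-0.7, 2.1, 10.0]
grip_width: 0.0127
finger_force: 40.7
```

Call:
play_rows(
  deltas=[
    [0,0.0089,0.0015,0,0,0,1],
    [0,0.0175,0.0039,0,0,0,1],
    [0,0.0259,0.0071,0,0,0,1],
    [0,0.034,0.0111,0,0,0,1],
  ],
)

```text
clock: 9.15
position: [0.5132, -0.0903, 0.1324]
tool_rot: [3.142, -0.001, -0.254]
force: [-1.1, 0.3, 6.5]
grip_width: 0.0126
finger_force: 40.2
```

```bash
cat > fit.py <<'E'
import numpy as np
from scipy.optimize import least_squares
# dir, x,y,z, Fx,Fy,Fz
D=np.array([l.split(',') for l in open('d.txt').read().split()],float)
yaw=-.254; e=np.array([-np.sin(yaw),np.cos(yaw)])
sy=D[:,1:3]@e; z=D[:,3]; fy=D[:,4:6]@e; fz=D[:,6]; d=D[:,0]
c=least_squares(lambda p:np.hypot(sy-p[0],z-p[1])-p[2],[.063,.093,.045],loss='soft_l1',f_scale=.0005).x
y,w=sy-c[0],z-c[1]; a=np.unwrap(np.arctan2(-y,w)); tau=-(y*fz-w*fy); fr=(y*fy+w*fz)/np.hypot(y,w)
print('centre',c)
def run(k,nm):
    A=np.c_[d,-np.sin(a),-np.cos(a)][k]; p,_,_,_=np.linalg.lstsq(A,tau[k],rcond=None); r=A@p-tau[k]
    ph=np.arctan2(p[2],p[1]); print(nm,'D %.3f T %.3f phi %.3f rms %.3f -> a_final %.3f'%(p[0],np.hypot(*p[1:]),ph,r.std(),(np.pi-ph)%(2*np.pi)))
    return r
r=run(d!=0,'all')
for s in(1,-1):
    if (d==s).any(): run(d==s,s)
for i in range(len(a)): print('%d a %.2f tau %.3f fr %.1f r %.3f R %.4f'%(d[i],a[i],tau[i],fr[i],r[i],np.hypot(y,w)[i]))
E
cat > d.txt <<'E'
1,0.51,-0.1022,0.122,4.9,10.8,-4.9
1,0.5079,-0.1101,0.1069,4.7,19.7,-1.0
1,0.5075,-0.1119,0.0896,2.4,25.9,8.1
1,0.5086,-0.1074,0.0743,-1.4,2.3,7.8
1,0.5114,-0.0973,0.06,-2.4,4.1,15.9
1,0.5153,-0.083,0.0512,-3.1,1.0,20.6
1,0.5196,-0.067,0.0486,-2.2,-7.3,13.3
1,0.524,-0.0504,0.0527,2.8,-9.0,-1.2
1,0.5279,-0.0361,0.0635,5.4,-4.0,-6.7
1,0.5303,-0.0271,0.0792,6.4,-2.0,-5.2
1,0.5309,-0.0249,0.0971,6.6,1.1,-3.8
1,0.5296,-0.0296,0.1144,5.2,1.7,-1.7
1,0.5267,-0.0404,0.1283,3.5,3.2,1.8
1,0.5226,-0.0557,0.1367,0.5,4.8,7.8
1,0.5178,-0.0735,0.1383,-0.7,2.1,10.0
1,0.5132,-0.0903,0.1324,-1.1,0.3,6.5
E
python3 fit.py
```

```text
centre [0.06430563 0.09366136 0.04506736]
all D 0.222 T 0.121 phi 1.823 rms 0.021 -> a_final 1.318
1 D 0.222 T 0.121 phi 1.823 rms 0.021 -> a_final 1.318
1 a 0.89 tau 0.159 fr -12.2 r 0.013 R 0.0451
1 a 1.27 tau 0.225 fr -19.7 r -0.008 R 0.0452
1 a 1.66 tau 0.261 fr -26.3 r 0.002 R 0.0453
1 a 2.02 tau 0.279 fr -5.1 r 0.021 R 0.0449
1 a 2.41 tau 0.363 fr -14.1 r -0.033 R 0.0451
1 a 2.80 tau 0.304 fr -19.5 r 0.039 R 0.0451
1 a 3.17 tau 0.325 fr -13.5 r 0.014 R 0.0451
1 a 3.57 tau 0.350 fr -2.2 r -0.033 R 0.0450
1 a 3.98 tau 0.300 fr 2.6 r -0.021 R 0.0450
1 a 4.39 tau 0.227 fr 1.4 r 0.005 R 0.0451
1 a 4.79 tau 0.180 fr 2.4 r 0.003 R 0.0451
1 a 5.19 tau 0.129 fr 1.8 r 0.012 R 0.0452
1 a 5.59 tau 0.086 fr 3.9 r 0.027 R 0.0451
1 a 5.99 tau 0.103 fr 8.9 r -0.002 R 0.0450
1 a 6.40 tau 0.136 fr 9.7 r -0.027 R 0.0450
1 a 6.81 tau 0.148 fr 5.6 r -0.012 R 0.0449
```

Run:
```python
import numpy as np
for k in range(14):
    a0=6.8-.4*k; print(round(a0,1),' '.join('[0,%.4f,%.4f,0,0,0,1],'%(.09*(np.sin(a)-np.sin(a0)),-.09*(np.cos(a)-np.cos(a0))-(.0006*j if k==0 else 0)) for j,a in zip(range(1,5),a0-.1*np.arange(1,5))))
```

```text
6.8 [0,-0.0080,-0.0046,0,0,0,1], [0,-0.0164,-0.0085,0,0,0,1], [0,-0.0251,-0.0114,0,0,0,1], [0,-0.0340,-0.0135,0,0,0,1],
6.4 [0,-0.0090,-0.0006,0,0,0,1], [0,-0.0180,-0.0003,0,0,0,1], [0,-0.0269,0.0009,0,0,0,1], [0,-0.0356,0.0030,0,0,0,1],
6.0 [0,-0.0085,0.0029,0,0,0,1], [0,-0.0167,0.0067,0,0,0,1], [0,-0.0244,0.0113,0,0,0,1], [0,-0.0317,0.0166,0,0,0,1],
5.6 [0,-0.0067,0.0060,0,0,0,1], [0,-0.0127,0.0127,0,0,0,1], [0,-0.0181,0.0199,0,0,0,1], [0,-0.0227,0.0276,0,0,0,1],
5.2 [0,-0.0038,0.0081,0,0,0,1], [0,-0.0068,0.0166,0,0,0,1], [0,-0.0089,0.0254,0,0,0,1], [0,-0.0101,0.0343,0,0,0,1],
4.8 [0,-0.0003,0.0090,0,0,0,1], [0,0.0002,0.0180,0,0,0,1], [0,0.0017,0.0268,0,0,0,1], [0,0.0040,0.0355,0,0,0,1],
4.4 [0,0.0032,0.0084,0,0,0,1], [0,0.0072,0.0165,0,0,0,1], [0,0.0120,0.0241,0,0,0,1], [0,0.0175,0.0312,0,0,0,1],
4.0 [0,0.0062,0.0065,0,0,0,1], [0,0.0130,0.0124,0,0,0,1], [0,0.0204,0.0175,0,0,0,1], [0,0.0283,0.0219,0,0,0,1],
3.6 [0,0.0083,0.0036,0,0,0,1], [0,0.0168,0.0063,0,0,0,1], [0,0.0256,0.0082,0,0,0,1], [0,0.0346,0.0091,0,0,0,1],
3.2 [0,0.0090,0.0001,0,0,0,1], [0,0.0180,-0.0007,0,0,0,1], [0,0.0268,-0.0025,0,0,0,1], [0,0.0354,-0.0050,0,0,0,1],
2.8 [0,0.0083,-0.0034,0,0,0,1], [0,0.0162,-0.0077,0,0,0,1], [0,0.0237,-0.0127,0,0,0,1], [0,0.0306,-0.0184,0,0,0,1],
2.4 [0,0.0063,-0.0064,0,0,0,1], [0,0.0120,-0.0134,0,0,0,1], [0,0.0169,-0.0209,0,0,0,1], [0,0.0210,-0.0289,0,0,0,1],
2.0 [0,0.0033,-0.0084,0,0,0,1], [0,0.0058,-0.0170,0,0,0,1], [0,0.0074,-0.0259,0,0,0,1], [0,0.0081,-0.0348,0,0,0,1],
1.6 [0,-0.0002,-0.0090,0,0,0,1], [0,-0.0013,-0.0179,0,0,0,1], [0,-0.0032,-0.0267,0,0,0,1], [0,-0.0061,-0.0352,0,0,0,1],
```

Call:
play_rows(
  deltas=[
    [0,-0.008,-0.0046,0,0,0,1],
    [0,-0.0164,-0.0085,0,0,0,1],
    [0,-0.0251,-0.0114,0,0,0,1],
    [0,-0.034,-0.0135,0,0,0,1],
  ],
)

```text
clock: 9.55
position: [0.5174, -0.0743, 0.1385]
tool_rot: [3.141, -0.001, -0.254]
force: [5.0, -7.6, -14.8]
grip_width: 0.0125
finger_force: 38.9
```

Call:
play_rows(
  deltas=[
    [0,-0.009,-0.0006,0,0,0,1],
    [0,-0.018,-0.0003,0,0,0,1],
    [0,-0.0269,0.0009,0,0,0,1],
    [0,-0.0356,0.003,0,0,0,1],
  ],
)

```text
clock: 9.95
position: [0.5221, -0.0575, 0.1374]
tool_rot: [3.14, -0.001, -0.255]
force: [1.4, -8.8, -0.1]
grip_width: 0.0125
finger_force: 40.5
```

Call:
play_rows(
  deltas=[
    [0,-0.0085,0.0029,0,0,0,1],
    [0,-0.0167,0.0067,0,0,0,1],
    [0,-0.0244,0.0113,0,0,0,1],
    [0,-0.0317,0.0166,0,0,0,1],
  ],
)

```text
clock: 10.35
position: [0.5264, -0.0417, 0.1294]
tool_rot: [3.141, -0.002, -0.254]
force: [1.5, -6.4, 5.7]
grip_width: 0.0126
finger_force: 40.9
```

Call:
play_rows(
  deltas=[
    [0,-0.0067,0.006,0,0,0,1],
    [0,-0.0127,0.0127,0,0,0,1],
    [0,-0.0181,0.0199,0,0,0,1],
    [0,-0.0227,0.0276,0,0,0,1],
  ],
)

```text
clock: 10.75
position: [0.5295, -0.0302, 0.1156]
tool_rot: [-3.142, -0.002, -0.254]
force: [1.6, -2.5, 5.7]
grip_width: 0.0129
finger_force: 41.0
```

Call:
play_rows(
  deltas=[
    [0,-0.0038,0.0081,0,0,0,1],
    [0,-0.0068,0.0166,0,0,0,1],
    [0,-0.0089,0.0254,0,0,0,1],
    [0,-0.0101,0.0343,0,0,0,1],
  ],
)

```text
clock: 11.15
position: [0.5309, -0.025, 0.0984]
tool_rot: [-3.141, -0.002, -0.254]
force: [3.8, -0.2, 6.1]
grip_width: 0.0124
finger_force: 41.0
```

Call:
play_rows(
  deltas=[
    [0,-0.0003,0.009,0,0,0,1],
    [0,0.0002,0.018,0,0,0,1],
    [0,0.0017,0.0268,0,0,0,1],
    [0,0.004,0.0355,0,0,0,1],
  ],
)

```text
clock: 11.55
position: [0.5304, -0.0267, 0.0806]
tool_rot: [-3.141, -0.002, -0.253]
force: [5.9, 1.0, 4.4]
grip_width: 0.0125
finger_force: 40.8
```

Call:
play_rows(
  deltas=[
    [0,0.0032,0.0084,0,0,0,1],
    [0,0.0072,0.0165,0,0,0,1],
    [0,0.012,0.0241,0,0,0,1],
    [0,0.0175,0.0312,0,0,0,1],
  ],
)

```text
clock: 11.95
position: [0.5281, -0.035, 0.0647]
tool_rot: [-3.141, -0.002, -0.253]
force: [5.3, 2.3, 2.0]
grip_width: 0.0127
finger_force: 40.6
```

Call:
play_rows(
  deltas=[
    [0,0.0062,0.0065,0,0,0,1],
    [0,0.013,0.0124,0,0,0,1],
    [0,0.0204,0.0175,0,0,0,1],
    [0,0.0283,0.0219,0,0,0,1],
  ],
)

```text
clock: 12.35
position: [0.5244, -0.0487, 0.0536]
tool_rot: [-3.141, -0.001, -0.253]
force: [5.7, 2.8, -2.2]
grip_width: 0.0123
finger_force: 40.3
```

Call:
play_rows(
  deltas=[
    [0,0.0083,0.0036,0,0,0,1],
    [0,0.0168,0.0063,0,0,0,1],
    [0,0.0256,0.0082,0,0,0,1],
    [0,0.0346,0.0091,0,0,0,1],
  ],
)

```text
clock: 12.75
position: [0.5198, -0.0658, 0.0489]
tool_rot: [-3.141, -0.001, -0.253]
force: [6.0, 1.2, -4.2]
grip_width: 0.0124
finger_force: 40.1
```

Call:
play_rows(
  deltas=[
    [0,0.009,0.0001,0,0,0,1],
    [0,0.018,-0.0007,0,0,0,1],
    [0,0.0268,-0.0025,0,0,0,1],
    [0,0.0354,-0.005,0,0,0,1],
  ],
)

```text
clock: 13.15
position: [0.5151, -0.0832, 0.0516]
tool_rot: [-3.142, -0.001, -0.253]
force: [4.2, 0.9, -0.8]
grip_width: 0.0125
finger_force: 40.3
```

Call:
play_rows(
  deltas=[
    [0,0.0083,-0.0034,0,0,0,1],
    [0,0.0162,-0.0077,0,0,0,1],
    [0,0.0237,-0.0127,0,0,0,1],
    [0,0.0306,-0.0184,0,0,0,1],
  ],
)

```text
clock: 13.55
position: [0.511, -0.098, 0.0611]
tool_rot: [-3.142, -0.0, -0.254]
force: [4.9, 0.7, -1.6]
grip_width: 0.0127
finger_force: 40.3
```

Call:
play_rows(
  deltas=[
    [0,0.0063,-0.0064,0,0,0,1],
    [0,0.012,-0.0134,0,0,0,1],
    [0,0.0169,-0.0209,0,0,0,1],
    [0,0.021,-0.0289,0,0,0,1],
  ],
)

```text
clock: 13.95
position: [0.5084, -0.1079, 0.0757]
tool_rot: [-3.141, -0.0, -0.253]
force: [5.5, 2.0, -2.2]
grip_width: 0.0126
finger_force: 40.2
```

Call:
play_rows(
  deltas=[
    [0,0.0033,-0.0084,0,0,0,1],
    [0,0.0058,-0.017,0,0,0,1],
    [0,0.0074,-0.0259,0,0,0,1],
    [0,0.0081,-0.0348,0,0,0,1],
  ],
)

```text
clock: 14.35
position: [0.5073, -0.1117, 0.093]
tool_rot: [-3.141, 0.0, -0.253]
force: [5.8, 2.5, -3.9]
grip_width: 0.0128
finger_force: 40.0
```

Call:
play_rows(
  deltas=[
    [0,-0.0002,-0.009,0,0,0,1],
    [0,-0.0013,-0.0179,0,0,0,1],
    [0,-0.0032,-0.0267,0,0,0,1],
    [0,-0.0061,-0.0352,0,0,0,1],
  ],
)

```text
clock: 14.75
position: [0.5082, -0.1085, 0.1106]
tool_rot: [-3.141, -0.0, -0.253]
force: [7.5, 2.7, -7.2]
grip_width: 0.0123
finger_force: 39.7
```

```bash
cat >> d.txt <<'E'
-1,0.5174,-0.0743,0.1385,5.0,-7.6,-14.8
-1,0.5221,-0.0575,0.1374,1.4,-8.8,-0.1
-1,0.5264,-0.0417,0.1294,1.5,-6.4,5.7
-1,0.5295,-0.0302,0.1156,1.6,-2.5,5.7
-1,0.5309,-0.025,0.0984,3.8,-0.2,6.1
-1,0.5304,-0.0267,0.0806,5.9,1.0,4.4
-1,0.5281,-0.035,0.0647,5.3,2.3,2.0
-1,0.5244,-0.0487,0.0536,5.7,2.8,-2.2
-1,0.5198,-0.0658,0.0489,6.0,1.2,-4.2
-1,0.5151,-0.0832,0.0516,4.2,0.9,-0.8
-1,0.511,-0.098,0.0611,4.9,0.7,-1.6
-1,0.5084,-0.1079,0.0757,5.5,2.0,-2.2
-1,0.5073,-0.1117,0.093,5.8,2.5,-3.9
-1,0.5082,-0.1085,0.1106,7.5,2.7,-7.2
E
python3 fit.py
```

```text
centre [0.06436828 0.09374641 0.04503837]
all D 0.223 T 0.126 phi 1.823 rms 0.019 -> a_final 1.319
1 D 0.222 T 0.122 phi 1.820 rms 0.021 -> a_final 1.321
-1 D 0.223 T 0.130 phi 1.821 rms 0.016 -> a_final 1.321
1 a 0.89 tau 0.158 fr -12.2 r 0.013 R 0.0451
1 a 1.28 tau 0.223 fr -19.7 r -0.006 R 0.0453
1 a 1.66 tau 0.259 fr -26.3 r 0.006 R 0.0453
1 a 2.02 tau 0.280 fr -5.1 r 0.024 R 0.0449
1 a 2.41 tau 0.364 fr -14.1 r -0.030 R 0.0452
1 a 2.80 tau 0.306 fr -19.5 r 0.042 R 0.0452
1 a 3.17 tau 0.326 fr -13.5 r 0.017 R 0.0452
1 a 3.57 tau 0.351 fr -2.2 r -0.030 R 0.0450
1 a 3.98 tau 0.299 fr 2.6 r -0.018 R 0.0450
1 a 4.38 tau 0.227 fr 1.4 r 0.006 R 0.0451
1 a 4.79 tau 0.180 fr 2.4 r 0.002 R 0.0451
1 a 5.19 tau 0.129 fr 1.8 r 0.010 R 0.0451
1 a 5.59 tau 0.085 fr 3.9 r 0.024 R 0.0450
1 a 5.99 tau 0.103 fr 8.8 r -0.006 R 0.0449
1 a 6.40 tau 0.137 fr 9.7 r -0.031 R 0.0449
1 a 6.82 tau 0.149 fr 5.6 r -0.015 R 0.0449
-1 a 6.42 tau -0.366 fr -13.8 r 0.027 R 0.0452
-1 a 6.03 tau -0.355 fr -2.1 r 0.007 R 0.0451
-1 a 5.63 tau -0.364 fr 1.0 r 0.026 R 0.0451
-1 a 5.22 tau -0.269 fr 1.0 r -0.040 R 0.0451
-1 a 4.82 tau -0.270 fr 1.4 r 0.004 R 0.0451
-1 a 4.42 tau -0.222 fr 1.1 r 0.005 R 0.0450
-1 a 4.01 tau -0.172 fr 1.4 r 0.004 R 0.0451
-1 a 3.61 tau -0.122 fr 3.8 r -0.006 R 0.0450
-1 a 3.20 tau -0.109 fr 4.3 r 0.006 R 0.0449
-1 a 2.79 tau -0.094 fr 0.1 r -0.004 R 0.0449
-1 a 2.38 tau -0.112 fr -0.1 r -0.001 R 0.0449
-1 a 1.98 tau -0.150 fr -2.2 r 0.005 R 0.0448
-1 a 1.59 tau -0.178 fr -3.8 r -0.011 R 0.0450
-1 a 1.19 tau -0.224 fr -6.9 r -0.015 R 0.0450
```

Both directions agree: the heavy side is straight down at a handle angle of about 1.32 rad, and the current angle is about 1.19. I'm moving there and settling.

Call:
play_rows(
  deltas=[
    [0,0.002,0.005,0,0,0,1],
    [0,0.003,0.009,0,0,0,1],
    [0,0.0036,0.0115,0,0,0,1],
    [0,0.0036,0.0115,0,0,0,1],
    [0,0.0036,0.0115,0,0,0,1],
    [0,0.0036,0.0115,0,0,0,1],
    [0,0.0036,0.0115,0,0,0,1],
    [0,0.0036,0.0115,0,0,0,1],
  ],
)

```text
clock: 15.55
position: [0.5077, -0.1104, 0.1044]
tool_rot: [-3.141, 0.0, -0.253]
force: [5.2, 2.4, 0.5]
grip_width: 0.0129
finger_force: 40.4
```

Run:
```python
from h import *
s=observe(); p=s['position']; sy=p[:2]@[np.sin(.254),np.cos(.254)]
print('a',np.arctan2(-(sy-.06437),p[2]-.09375),s['force'],s['finger_force'],abs(s['qd']).max())
im=grab_frame('scene')[130:220,270:370]; cv2.imwrite('pics/end.png',cv2.resize(im[:,:,::-1],(600,540)))
```

```text
a 1.331257159391112 [5.215458   2.42698541 0.51492276] 40.42882025241852 0.0011457319107014774
```

View pics/end.png

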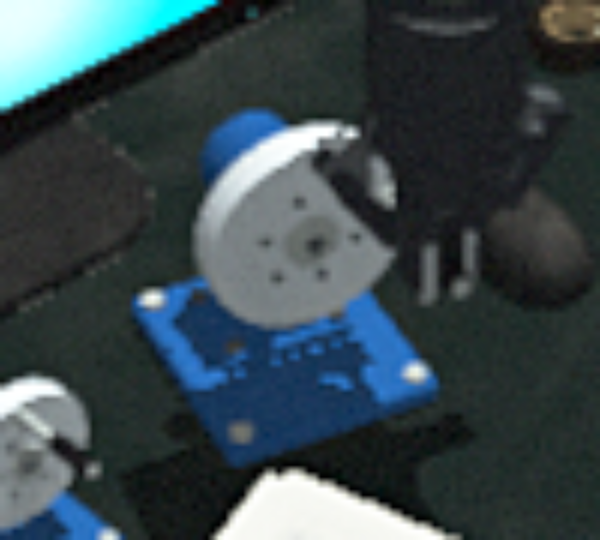

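The picture shows the gripper holding the handle on the right of the large rotor, around (400,230) in the crop. The rotor is still at 1.33 rad.

```bash
python3 -c "
from workcell import *
print(job_done())"
```

```text
the job is handed in; nothing more can be done
None
```

The job is handed in: the gripper is holding the rotor still by its handle at 1.33 rad, where the force fits in both turning directions (1.32 rad) put the heavy side straight down; the judge's verdict was not shown.

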